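# Clear the mug to its hook and present the truffle dish

### The job

The serving board is wanted for the truffles: take the mug off it and hang the mug by its handle on the hook of the brass stand, letting go of it there. Then pick up the truffle dish by its wooden grip and, keeping it level so that the loose truffle stays in the middle, turn it about a quarter turn until its tab points to the board's raised edge. Finish while holding the dish still and level over the middle of the board, about 10 cm above it, with the mug still on its hook and everything else left standing where it was.

Things in the scene. Friction and masses are not known exactly. Their poses are not given: they have to be found in the camera images.
- mug_mid (a point): white ceramic mug, a cylinder 60 mm across and 88 mm tall, open top, wall 4 mm, 0.14 to 0.24 kg, loose, standing upright on the serving board at the start. This point: on its axis, half-way up (44 mm above its underside). Its z axis points up through the mouth, its +y axis points to the handle.
- mug_handle (a point): centre of the opening in the mug's handle: 43.5 mm from the mug's axis along its +y, 46.5 mm above its underside. The handle is a 9 mm round bar in the mug's y-z plane, reaching 66.5 mm from the axis; its opening runs along the mug's x axis and is 27 mm wide (along y) and 52 mm high (at its middle).
- hook_bar (a point): hook of the brass stand: a level round bar 8 mm thick, growing from an upright post towards this frame's -x (roughly to the robot). This point: on the bar's centre line, 180 mm above the counter, 40 mm from the post's axis. The bar is straight to 38 mm beyond this point, then turns up; its free tip is 52 mm beyond the point, its top 16 mm above the centre line.
- board_top (a point): square wooden serving board, 200 x 200 mm, 12 mm thick, fixed; this point is the centre of its upper face. Its +x axis points to its one raised edge (12 mm wide, 14 mm above the face), which lies on the side away from the robot.
- dish_grip (a point): centre of the truffle dish's wooden grip, a bar 12 mm thick (along the dish's x), 64 mm long (along its y), 24 mm high, on top of a steel arch spanning the dish along y; 118 mm above the dish's underside, straight above its centre. z points up, +x to the tab.
- dish_tab (a point): flat steel tab on the dish's rim, 30 mm wide, its outer end 98 mm from the dish's axis along the dish's +x; this point is 90 mm from the axis and 16.5 mm above the underside.
- dish_well (a point): middle of the dish: centre of the flat bottom (18 mm across) of its hollow, 4.5 mm above its underside, straight under the grip.
- truffle_center (a point): centre of the chocolate truffle, a hard loose ball 30 mm across, 15 g, lying in the middle of the dish; it rolls.
- cups: bystander: stack of upside-down paper cups, 75 mm wide, 116 mm tall; loose, origin at the centre of its underside
- syrup: bystander: amber glass bottle, 60 mm wide, 200 mm tall; loose, origin at the centre of its underside
- sugar: bystander: glass jar with steel cap, 72 mm wide, 100 mm tall; loose, origin at the centre of its underside
- tin: bystander: copper-coloured tea tin with steel lid, 73 x 93 x 85 mm tall; loose, origin at the centre of its underside
- creamer: bystander: small steel cup, 48 mm wide, 45 mm tall, on the robot's side of the board; loose, origin at the centre of its underside
- stand: the brass stand that carries the hook, fixed; origin at the centre of its underside. Its post is 14 mm thick and ends 190 mm above the counter; its round foot is 100 mm across, 12 mm high. A mug let go on the hook swings round the bar until it hangs below it.
- dish: the truffle dish, loose, standing on the counter at the start: shallow, round, steel, 136 mm across, rim 17 mm high, sloping about 16 degrees to its middle, 0.22 to 0.37 kg with its arch handle. Origin at the centre of its underside.
- spoon: bystander: measuring spoon, 140 mm long, lying flat on the robot's side of the board; loose, origin under its middle
There are look-alikes about, which are no part of the job. There is more than one size of the part that bears truffle_center; the job needs the larger. What is shaped like the dish but pink is not meant.

How it is judged:
By the outcome, as a careful person would: the job done as asked, in the order asked, and still so for the second after the job is handed in, while the arm keeps its last pose, push and grip.
It also fails if it takes over 72 s, if anything falls off the work surface, if the arm or the gripper's body presses on something with over 40 N, if the wrist force passes 120 N, or if a joint passes its speed limit or range.

### The arm

A 6-joint arm with a two-finger parallel gripper is mounted at the origin on the work surface. World frame = base frame: x ahead of the robot, y to its left, z up, the work surface at z = 0. Lengths are in m, angles in rad, forces in N, time in s.
With the tool pointing down it reaches from about 0.35 to 0.975 m from the base axis. Payload 4.9 kg.
Tool frame: the origin (TCP) lies on the centre line of the jaws, within the pads' length; the fingertips stand 25 mm ahead of it and the grasp point (between the pads) lies 6 mm ahead of it; z points along the fingers, y is the line along which they close (so a half turn about z gives the same grasp; the last joint's range is limited). The gripper opens to 85 mm and grips with 20 to 120 N. Pads are 22 mm wide; open, the fingers measure 114 mm over their backs; the gripper's body (76 mm by 85 mm) begins 54 mm behind the grasp point. The pads swing forward as they close: fully open they stand 13 mm farther back than shut.
Start: joints at [-1.348, 0.053, 1.613, -0, 1.476, -0.119], TCP at [0.209, -0.589, 0.256] pointing down, gripper open.
Joint ranges: [-3.01, 3.01], [-1.01, 2.22], [0.06, 2.58], [-1.02, 4.17], [0.09, 2.62], [-3.14, 3.14]. Speed limits (rad/s): [2.57, 2.57, 3.14, 3.14, 3.14, 3.14].

### API

Orientations are given as a unit quaternion [w, x, y, z].
In Python, from plant import state, grab_frame, get_calibration, job gives the robot as it stands. The module is installed in compiled form; this text tells all that it offers.
- The arm moves only by the tool move_arm, never from a script. Its argument "targets" is a list that holds one entry, the list of rows, each a list of 5 numbers: the opening in per cent of the stroke, from 0 (shut) to 100 (fully open), then the shift along the tool's x, y, z as a fraction of full scale, then the turn about the tool's z as a fraction of full scale. A call has 1 to 5 rows; each row shifts and turns the commanded pose from where the row before left it, along the tool's axes as they then stand; what a row does not reach is not made up. Full scale, the value 1, is 0.6 m for a shift and 6 degrees for a turn. A row lasts 1/12 s, in which the tool goes at most 41.7 mm and 7.16 degrees, less where a joint would pass 70% of its speed; a pose out of reach is approached as far as the arm can. A call with a number of a shift or a turn outside -1 to 1 is refused whole. A call with a gripper value outside its range is refused whole. The fingers move at their own pace and stop on an object; the grip force is fixed at half the most. Time passes only in rows, so rows that do not move let the fingers close. It gives the time, the measured TCP pose, the force, the opening and the grip force at its end, in the units of the state.
- state(): the state, without advancing time (a new reading comes with each control period).
- grab_frame(name): name is "scene" or "side" or "wrist"; returns the picture (480x640x3 uint8, red, green, blue); there is no depth.
- get_calibration(name): a dict with "vertical_fov" (degrees; the focal length in pixels is half the picture's height over the tangent of half this angle, whatever the lens; pixels are square), "cx", "cy" (the principal point, pixels), "R" (3x3) and "t" (3): a world point X has camera coordinates R X + t. Camera axes: x right, y down, z forward; pixel columns grow to the right and rows downward; lengths in m; the calibration is good to about 2 mm. A picture is of the moment at which its call begins: read the wrist's pose just before it. get_calibration takes no time and is no camera call; for the wrist camera it gives the pose at the moment of the call.
- job.job_done(): hands the job in; it is judged then, once.
The state is a dict: "time": time; "joint_pos": joint angles; "joint_vel": joint speeds; "joint_efforts": joint torques, N m; "tool_pos": TCP position; "tool_rot": TCP orientation; "contact_force": force on the tool from outside, world axes, zero at the start; "ft_torque": the same for the moment, N m; "gripper_width": opening from 0.0 (shut) to 1.0 (fully open); "grasp_force": force on a finger pad.
Only numpy, scipy, OpenCV 4.12 (cv2) and the standard library are available. Lean on these libraries where they do the work, as an engineer would, in place of code of your own. Each camera call takes 0.05 s, during which the arm holds its last target. There are 200 camera calls.

## Working session

There is one attempt and no reset: what is moved stays moved. The work goes in short steps, Python scripts to look and compute and a tool call to move; the robot and the scene stay as the last step left them, time stands still between calls to the robot, and variables do not carry over. Pictures are saved under pics/ and viewed, at most 10 in all, crops included, and the job is handed in when it is done.

Besides the shell and the picture viewer there is one more tool, called after "Emit:" as a command line: name --argument value ..., lists and objects as JSON in quotes. move_arm: Moves the arm, as the interface text tells. Shift numbers are shares of 0.6 m and turn numbers shares of 6 degrees, none past 1 either way. Its arguments: {"type":"object","properties":{"targets":{"type":"array"}},"required":["targets"]}

```bash
mkdir -p pics
cat > h.py <<'E'
import numpy as np, cv2
from plant import state, grab_frame, get_calibration, job
def K(c):
    f=240/np.tan(np.radians(c["vertical_fov"])/2); return f
def ray(c,u,v):
    R=np.array(c["R"]);t=np.array(c["t"]);f=K(c)
    d=R.T@np.array([(u-c["cx"])/f,(v-c["cy"])/f,1]); return -R.T@t,d/np.linalg.norm(d)
def onz(c,u,v,z):
    o,d=ray(c,u,v); return o+d*(z-o[2])/d[2]
def proj(c,X):
    p=np.array(c["R"])@np.array(X)+np.array(c["t"]); return p[:2]/p[2]*K(c)+[c["cx"],c["cy"]]
def tri(a,b):
    (o1,d1),(o2,d2)=a,b
    s=np.linalg.lstsq(np.c_[d1,-d2],o2-o1,rcond=None)[0]
    p,q=o1+s[0]*d1,o2+s[1]*d2; return (p+q)/2,np.linalg.norm(p-q)
E
python3 - <<'E'
from h import *
for n in("scene","side","wrist"):
    c=get_calibration(n);im=grab_frame(n);cv2.imwrite(f"pics/{n}0.png",im[:,:,::-1]);np.save(n+"0.npy",im)
    print(n,{k:np.round(v,4).tolist() for k,v in c.items() if not isinstance(v,str)})
s=state();print(s)
E
```

```text
scene {'vertical_fov': 48.7873, 'cx': 321.0552, 'cy': 234.0481, 'R': [[0.1622, 0.9866, -0.02], [0.6473, -0.1217, -0.7524], [-0.7447, 0.1091, -0.6584]], 't': [-0.0953, -0.2443, 1.572]}
side {'vertical_fov': 44.8554, 'cx': 329.0449, 'cy': 234.0158, 'R': [[-0.8641, -0.5028, 0.0201], [-0.28, 0.4473, -0.8494], [0.4181, -0.7396, -0.5274]], 't': [0.4596, 0.2594, 0.9609]}
wrist {'vertical_fov': 68.0212, 'cx': 314.8311, 'cy': 242.6041, 'R': [[0.3358, -0.9419, -0.0027], [-0.9029, -0.3227, 0.2839], [-0.2683, -0.0929, -0.9588]], 't': [-0.6225, -0.0372, 0.3799]}
{'time': 0.15, 'joint_pos': array([-1.34801646e+00,  5.32305544e-02,  1.61398873e+00, -6.58928511e-07,
        1.47600576e+00, -1.19016744e-01]), 'joint_vel': array([ 0.00143182, -0.00105413, -0.00436156, -0.00032582, -0.00235883,
       -0.00173373]), 'joint_efforts': array([ 7.86235014e-04, -3.94242954e+01, -3.70722377e+01, -1.61786543e-04,
        4.65129662e-03,  6.79158383e-07]), 'tool_pos': array([ 0.20937756, -0.58840596,  0.25532364]), 'tool_rot': array([-8.15075814e-04,  9.85432058e-01,  1.70067613e-01, -4.26537915e-05]), 'contact_force': array([-0.2195748 , -0.06561873, -0.29181827]), 'ft_torque': array([-0.00156601, -0.0014402 , -0.00711952]), 'grasp_force': 0.0, 'gripper_width': 1.0001716760879087}
```

View pics/scene0.png

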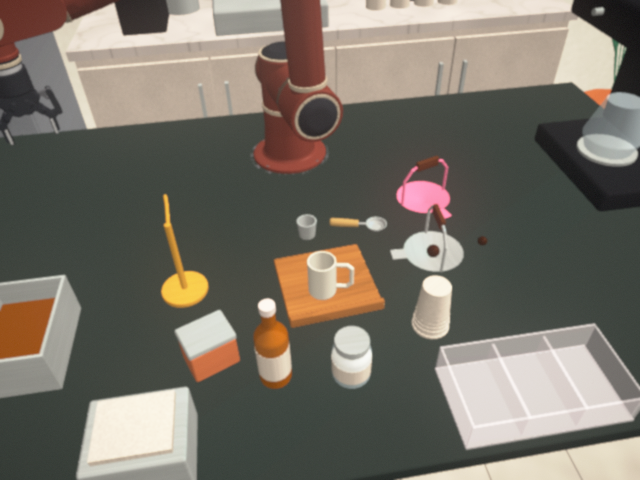

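View pics/side0.png

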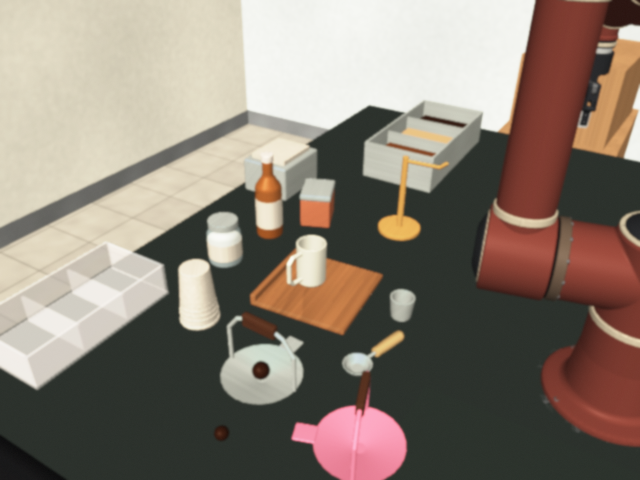

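Candidates: the steel dish with a truffle at scene (433,250), the pink dish at (423,195, look-alike), and a loose small truffle at (482,240, look-alike). The mug is at (322,275), and the hook stand at (182,290) has its bar tip near (167,197). I choose the steel dish with the large truffle in it. Next are a close crop and the measurements.

Run:
```python
from h import *
S=np.load("scene0.npy");D=np.load("side0.npy")
a=cv2.resize(S[190:325,150:480],(800,327),interpolation=cv2.INTER_CUBIC)
b=cv2.resize(D[145:400,215:455],(257,273),interpolation=cv2.INTER_CUBIC)
b1=cv2.resize(D[225:345,245:415],(387,273),interpolation=cv2.INTER_CUBIC)
b2=cv2.resize(D[140:245,370:460],(234,273),interpolation=cv2.INTER_CUBIC)
b3=cv2.resize(D[310:410,215:310],(179,189))
row=np.zeros((273,800,3),np.uint8);row[:,:387]=b1;row[:,387:621]=b2;row[:189,621:]=b3
cv2.imwrite("pics/crop1.png",np.vstack([a,row])[:,:,::-1])
for n,im in(("scene",S),("side",D)):
    hsv=cv2.cvtColor(im,cv2.COLOR_RGB2HSV);h,s,v=cv2.split(hsv)
    for nm,m in(("yellow",(h>14)&(h<28)&(s>130)&(v>120)),("white/grey",(s<60)&(v>120)),("orange",(h<15)&(s>120)&(v>100)),("dark brown",(h<15)&(s>80)&(v<95)&(v>30))):
        k,l,st,ce=cv2.connectedComponentsWithStats(m.astype(np.uint8))
        print(n,nm,[(st[i].tolist(),ce[i].round(1).tolist()) for i in range(1,k) if st[i,4]>40 and st[i,1]>145 and st[i,4]<9000])
```

```text
scene yellow [([161, 194, 48, 114, 1916], [180.8, 274.2]), ([331, 219, 26, 7, 93], [342.8, 222.3])]
scene white/grey [([390, 207, 74, 65, 2110], [430.7, 249.7]), ([296, 214, 21, 25, 407], [306.9, 225.4]), ([359, 216, 28, 15, 279], [374.7, 223.1]), ([307, 250, 47, 49, 1339], [324.6, 274.3]), ([0, 275, 81, 122, 5645], [41.3, 336.5]), ([411, 275, 42, 65, 2068], [433.2, 307.9]), ([257, 298, 20, 19, 295], [266.5, 306.9]), ([175, 309, 62, 51, 1801], [204.8, 333.8]), ([331, 325, 42, 63, 2174], [351.6, 356.3]), ([255, 345, 37, 36, 733], [274.7, 366.2]), ([397, 436, 243, 44, 5424], [557.1, 464.9])]
scene orange [([418, 156, 20, 12, 119], [427.9, 161.4]), ([434, 205, 11, 18, 66], [439.3, 213.6]), ([274, 244, 111, 84, 4638], [326.2, 289.0]), ([337, 268, 13, 15, 176], [342.5, 274.9]), ([0, 298, 54, 61, 2489], [23.2, 326.8]), ([254, 315, 35, 43, 1126], [270.8, 337.5]), ([181, 340, 59, 42, 1179], [213.5, 360.8]), ([261, 372, 31, 17, 202], [277.4, 382.3])]
scene dark brown [([433, 208, 9, 21, 68], [437.0, 218.1]), ([478, 236, 9, 9, 58], [482.2, 240.2]), ([428, 246, 10, 10, 67], [432.5, 250.8])]
sid
[... 488 characters left out ...]
6, 39, 664], [267.6, 186.1]), ([300, 198, 34, 30, 810], [315.5, 213.7]), ([479, 209, 79, 82, 4247], [518.3, 254.0]), ([562, 222, 78, 116, 5617], [605.9, 272.5]), ([257, 227, 25, 12, 196], [268.4, 232.9]), ([250, 249, 133, 86, 5511], [318.3, 295.3]), ([292, 261, 4, 19, 65], [293.6, 270.3]), ([543, 329, 97, 117, 7203], [600.5, 391.7])]
side dark brown [([476, 217, 151, 101, 1569], [551.5, 288.5]), ([567, 218, 52, 15, 109], [596.4, 224.1]), ([242, 312, 35, 28, 470], [258.8, 325.7]), ([561, 312, 38, 74, 1067], [579.7, 350.8]), ([540, 346, 35, 81, 180], [550.9, 380.1]), ([253, 363, 15, 15, 181], [260.2, 370.0]), ([355, 372, 16, 37, 318], [363.0, 388.8]), ([214, 426, 15, 15, 174], [220.9, 432.7])]
```

View pics/crop1.png

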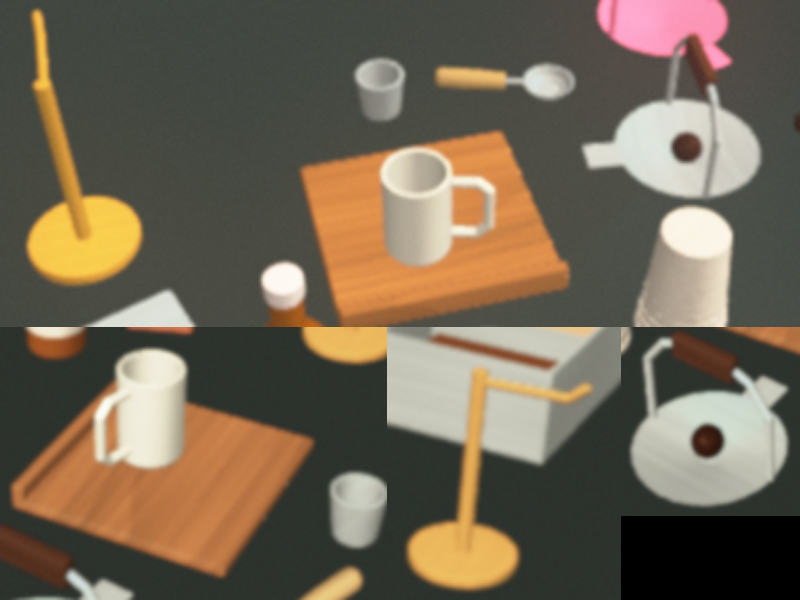

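The crop shows the mug's handle pointing image-right (about world +y) on the board. The steel dish has its tab pointing image-left, and the large truffle is in the dish at scene (433,251). The bar runs from the post top at scene (167,225) to its tip at (165,195), and from (406,160) to (447,163) in the side view.

Run:
```python
from h import *
cs,cd=get_calibration("scene"),get_calibration("side")
def T(n,a,b,z):
    p,e=tri(ray(cs,*a),ray(cd,*b)); print(n,p.round(4),"gap",round(e,4),"onz scene",onz(cs,*a,z)[:2].round(4),"side",onz(cd,*b,z)[:2].round(4))
T("mug rim",(322,261.6),(311.6,243.9),.1)
T("foot",(184.7,287.4),(399.2,226.7),.012)
T("bar start",(167.3,224.6),(406.5,159.6),.18)
T("bar tip",(164.9,195),(447.3,163.1),.195)
T("dish ctr(truffle)",(432.5,250.8),(260.2,370.0),.0195)
T("grip",(439,217),(259.3,325.7),.118)
T("tab",(391.3,254),(299,341.5),.0165)
T("board -x-y",(274.6,260.1),(382.5,274.6),.012)
T("board -x+y",(356.7,244),(343,332),.012)
T("handle",((484)/2.424+150,190+208/2.424),(245+103/2.276,225+104/2.276),.0585)
T("creamer",(306.5,218),(402,294),.045)
T("cups top",(437,285),(194,268),.116)
T("syrup cap",(266.5,303),(267,156),.2)
```

```text
mug rim [0.5732 0.0046 0.0946] gap 0.0041 onz scene [0.5809 0.005 ] side [0.5685 0.0091]
foot [ 0.5081 -0.2901  0.005 ] gap 0.0017 onz scene [ 0.516  -0.2879] side [ 0.5037 -0.2805]
bar start [ 0.5053 -0.2901  0.1812] gap 0.0013 onz scene [ 0.503  -0.2908] side [ 0.5062 -0.2912]
bar tip [ 0.4155 -0.2988  0.1905] gap 0.0018 onz scene [ 0.4233 -0.2968] side [ 0.4126 -0.2911]
dish ctr(truffle) [0.5065 0.2721 0.0164] gap 0.0012 onz scene [0.5101 0.2711] side [0.5043 0.274 ]
grip [0.5031 0.2745 0.1145] gap 0.0043 onz scene [0.509  0.2739] side [0.4998 0.2755]
tab [0.4927 0.1776 0.0112] gap 0.0045 onz scene [0.5002 0.1772] side [0.4887 0.1801]
board -x-y [ 0.4572 -0.089   0.006 ] gap 0.0057 onz scene [ 0.4667 -0.0873] side [ 0.4533 -0.0851]
board -x+y [0.4404 0.1088 0.0063] gap 0.0023 onz scene [0.4477 0.108 ] side [0.437  0.1132]
handle [0.5881 0.0597 0.0577] gap 0.0043 onz scene [0.5909 0.0609] side [0.5868 0.0581]
creamer [0.3749 0.0004 0.0491] gap 0.0011 onz scene [0.3706 0.0013] side [ 0.3766 -0.0054]
cups top [0.6953 0.2061 0.1127] gap 0.0023 onz scene [0.6991 0.2055] side [0.6914 0.2083]
syrup cap [ 0.7576 -0.1141  0.1949] gap 0.0014 onz scene [ 0.7615 -0.1145] side [ 0.7509 -0.1039]
```

Emit:
move_arm --targets '[[[100,0,0,0,-0.93],[100,0,0,0,-0.93],[100,0,0,0,-0.93],[100,0,0,0,-0.93],[100,0,0,0,-0.93]]]'

```text
time: 0.57
tool_pos: [0.2094, -0.5886, 0.2557]
tool_rot: [-0.0, 0.914, 0.405, 0.0]
contact_force: [-1.1, 0.3, 0.2]
gripper_width: 0.998
grasp_force: 0.0
```

Emit:
move_arm --targets '[[[100,0,0,0,-0.93],[100,0,0,0,-0.93],[100,0,0,0,-0.93],[100,0,0,0,-0.93],[100,0,0,0,-0.93]]]'

```text
time: 0.98
tool_pos: [0.2094, -0.5886, 0.2558]
tool_rot: [-0.0, 0.79, 0.613, 0.0]
contact_force: [0.2, -1.1, 0.6]
gripper_width: 1.003
grasp_force: 0.0
```

Emit:
move_arm --targets '[[[100,0.056,0.017,0,0],[100,0.056,0.017,0,0],[100,0.056,0.017,0,0],[100,0.056,0.017,0,0],[100,0.056,0.017,0,0]]]'

```text
time: 1.4
tool_pos: [0.3016, -0.4375, 0.2558]
tool_rot: [-0.0, 0.791, 0.611, 0.0]
contact_force: [0.9, -0.2, -0.2]
gripper_width: 0.998
grasp_force: 0.0
```

Emit:
move_arm --targets '[[[100,0.056,0.017,0,0],[100,0.056,0.017,0,0],[100,0.056,0.017,0,0],[100,0.056,0.017,0,0],[100,0.056,0.017,0,0]]]'

```text
time: 1.82
tool_pos: [0.3934, -0.2877, 0.256]
tool_rot: [-0.0, 0.791, 0.611, -0.0]
contact_force: [0.8, -0.7, -0.0]
gripper_width: 1.0
grasp_force: 0.0
```

Emit:
move_arm --targets '[[[100,0.056,0.017,0,0],[100,0.056,0.017,0,0],[100,0.056,0.017,0,0],[100,0.056,0.017,0,0],[100,0.056,0.017,0,0]]]'

```text
time: 2.23
tool_pos: [0.4851, -0.138, 0.2561]
tool_rot: [-0.0, 0.791, 0.611, -0.0]
contact_force: [0.7, -0.5, -0.7]
gripper_width: 1.0
grasp_force: 0.0
```

Emit:
move_arm --targets '[[[100,0.056,0.017,0,0],[100,0.056,0.017,0,0],[100,0.056,0.017,0,0],[100,0.056,0.017,0,0],[100,0.056,0.017,0,0]]]'

```text
time: 2.65
tool_pos: [0.5769, 0.0117, 0.2559]
tool_rot: [-0.0, 0.791, 0.612, -0.0]
contact_force: [0.2, -0.9, 0.6]
gripper_width: 1.002
grasp_force: 0.0
```

```bash
cat >> h.py <<'E'
def pose():
    s=state();w,x,y,z=s["tool_rot"]
    tx=np.array([1-2*(y*y+z*z),2*(x*y+w*z)]);psi=np.degrees(np.arctan2(tx[1],tx[0])); return s,s["tool_pos"],psi
def go(target,yaw=None):
    "shift (in full-scale units, total) from current pose to target xyz, tool axes; turn total"
    s,p,psi=pose();d=np.array(target)-p;a=np.radians(psi)
    v=np.array([d[0]*np.cos(a)+d[1]*np.sin(a),d[0]*np.sin(a)-d[1]*np.cos(a),-d[2]])/.6
    print("pos",p.round(4),"psi",psi.round(2),"t",round(s["time"],2),"total shift units",v.round(4),"min rows",np.ceil(np.linalg.norm(v)*600/41).astype(int),
      "" if yaw is None else f"turn total {-(yaw-psi)/6:.3f}")
E
python3 - <<'E'
from h import *
c=get_calibration("wrist");im=grab_frame("wrist");cv2.imwrite("pics/w1.png",im[:,:,::-1]);np.save("w1.npy",im)
import pickle;pickle.dump({k:c[k] for k in c},open("w1.pkl","wb"))
go([.574,.006,.2])
print(proj(c,[.574,.006,.1]),proj(c,[.588,.06,.058]))
E
```

```text
pos [0.5789 0.0163 0.2559] psi 75.62 t 2.7 total shift units [-0.0186 -0.0037  0.0931] min rows 2 
[313.89306958 241.05672727] [314.0281525  166.08257883]
```

View pics/w1.png

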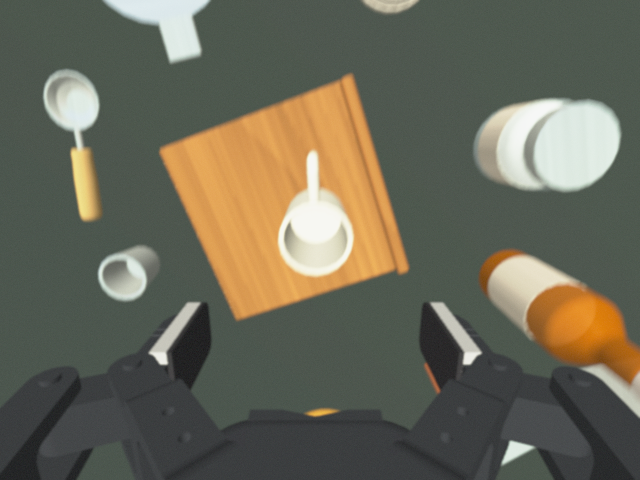

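The wrist view has the mug rim centred at (315.5,238) with the handle pointing up to (313,152). The board's robot-side corners are at (161,150) and (238,319).

Run:
```python
from h import *
import pickle;c=pickle.load(open("w1.pkl","rb"))
m=onz(c,315.5,238,.1);h=onz(c,312.8,158,.075);h2=onz(c,313,180,.09)
print("mug",m,"handle",h,np.linalg.norm((h-m)[:2]),np.degrees(np.arctan2(*(h-m)[1::-1])))
l,r=onz(c,278,238,.1),onz(c,353,238,.1);print("width",np.linalg.norm(l-r))
a,b=onz(c,161,150,.012),onz(c,238,320,.012);print("board",a,b,np.linalg.norm(a-b))
q,p=onz(c,346,75,.026),onz(c,408,271,.026);print("far",q,p,"centre",(a+b+q+p)/4,"x angle",np.degrees(np.arctan2(*((q+p)-(a+b))[1::-1])))
t=onz(c,185,58,.0165);print("tab end",t)
go([m[0],m[1],.25])
```

```text
mug [0.57588632 0.00814143 0.1       ] handle [0.58905126 0.06775257 0.075     ] 0.06104755133788791 77.54630183470277
width 0.059994032583338165
board [0.44481804 0.109656   0.012     ] [ 0.460333   -0.08727527  0.012     ] 0.19754148645386435
far [0.63511906 0.1278691  0.026     ] [ 0.65515967 -0.07086888  0.026     ] centre [0.54885745 0.01984524 0.019     ] x angle 5.136564148436224
tab end [0.49779042 0.17971892 0.0165    ]
pos [0.5789 0.0163 0.2559] psi 75.62 t 2.7 total shift units [-0.0144 -0.0016  0.0098] min rows 1
```

Emit:
move_arm --targets '[[[100,-0.0145,-0.0015,0,-0.31],[100,0,0,0.05,0],[100,0,0,0.05,0],[100,0,0,0.04,0],[100,0,0,0.04,0]]]'

```text
time: 3.12
tool_pos: [0.5727, 0.0019, 0.1465]
tool_rot: [-0.0, 0.781, 0.624, -0.0]
contact_force: [0.3, 0.0, -0.7]
gripper_width: 0.997
grasp_force: 0.0
```

Emit:
move_arm --targets '[[[100,0,0,0.04,0],[100,0,0,0.04,0],[100,0,0,0.037,0],[100,0,0,0,0],[100,0,0,0,0]]]'

```text
time: 3.53
tool_pos: [0.5721, 0.0019, 0.0766]
tool_rot: [-0.001, 0.781, 0.624, -0.001]
contact_force: [1.3, 1.1, 0.6]
gripper_width: 0.999
grasp_force: 0.0
```

Run:
```python
from h import *
im=grab_frame("wrist");cv2.imwrite("pics/w2.png",im[:,:,::-1]);go([.5759,.0081,.078],77.5)
```

```text
pos [0.5735 0.0017 0.0785] psi 77.24 t 3.58 total shift units [0.0112 0.0015 0.0009] min rows 1 turn total -0.043
```

View pics/w2.png

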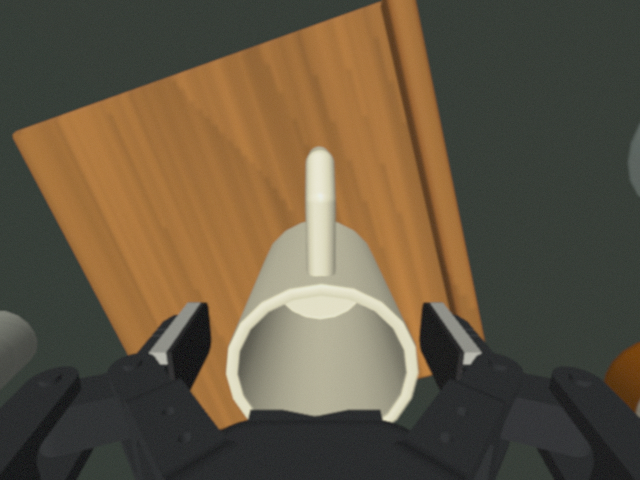

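The jaws straddle the mug, with the rim centred at (322,360) and the handle straight up in the picture. A 7 mm shift along tool x is still needed; then I close.

Emit:
move_arm --targets '[[[100,0.011,0.002,0,0],[100,0,0,0,0],[50,0,0,0,0],[50,0,0,0,0],[50,0,0,0,0]]]'

```text
time: 4.0
tool_pos: [0.5769, 0.0079, 0.0795]
tool_rot: [0.001, 0.781, 0.624, 0.001]
contact_force: [0.9, -0.5, -0.7]
gripper_width: 0.677
grasp_force: 64.3
```

Emit:
move_arm --targets '[[[50,0,0,0,0],[50,0,0,0,0],[50,0,0,0,0],[50,0,0,0,0],[50,0,0,0,0]]]'

```text
time: 4.42
tool_pos: [0.5769, 0.0079, 0.0794]
tool_rot: [0.001, 0.781, 0.624, 0.001]
contact_force: [0.3, 0.8, 5.9]
gripper_width: 0.677
grasp_force: 64.9
```

Emit:
move_arm --targets '[[[50,0,0,-0.03,0],[50,0,0,-0.05,0],[50,0,0,-0.05,0],[50,0,0,-0.05,0],[50,0,0,-0.05,0]]]'

```text
time: 4.83
tool_pos: [0.5749, 0.0079, 0.2159]
tool_rot: [-0.001, 0.781, 0.624, -0.001]
contact_force: [1.3, -0.4, -1.7]
gripper_width: 0.675
grasp_force: 64.9
```

Emit:
move_arm --targets '[[[50,0,0,-0.05,-0.6],[50,0,0,-0.05,-0.6],[50,0,0,-0.02,-0.6],[50,0,0,0,-0.6],[50,0,0,0,-0.6]]]'

```text
time: 5.25
tool_pos: [0.5761, 0.0078, 0.2887]
tool_rot: [0.0, 0.673, 0.74, 0.0]
contact_force: [-0.3, 0.4, -3.0]
gripper_width: 0.675
grasp_force: 64.8
```

Emit:
move_arm --targets '[[[50,-0.046,-0.031,0,0],[50,-0.046,-0.031,0,0],[50,-0.046,-0.031,0,0],[50,-0.046,-0.031,0,0],[50,-0.046,-0.031,0,0]]]'

```text
time: 5.67
tool_pos: [0.4945, -0.1388, 0.2866]
tool_rot: [-0.001, 0.674, 0.739, -0.0]
contact_force: [0.9, -1.2, -1.9]
gripper_width: 0.679
grasp_force: 65.3
```

Emit:
move_arm --targets '[[[50,-0.046,-0.031,0,0],[50,-0.046,-0.031,0,0],[50,-0.046,-0.031,0,0],[50,-0.046,-0.031,0,0],[50,-0.046,-0.031,0,0]]]'

```text
time: 6.08
tool_pos: [0.4144, -0.2848, 0.2867]
tool_rot: [-0.001, 0.674, 0.739, -0.0]
contact_force: [-0.0, -1.2, -1.8]
gripper_width: 0.678
grasp_force: 65.3
```

Emit:
move_arm --targets '[[[50,-0.046,-0.031,0,0],[50,-0.046,-0.031,0,0],[50,0,0,0,0],[50,0,0,0,0],[50,0,0,0,0]]]'

```text
time: 6.5
tool_pos: [0.3837, -0.3418, 0.287]
tool_rot: [-0.001, 0.674, 0.739, 0.0]
contact_force: [-0.1, -0.6, -1.3]
gripper_width: 0.675
grasp_force: 65.5
```

Run:
```python
from h import *
import pickle
go([.3878,-.3453,.2],95.5)
for n in("scene","side","wrist"):
    c=get_calibration(n);im=grab_frame(n);np.save(n+"3.npy",im);pickle.dump(dict(c),open(n+"3.pkl","wb"))
    if n=="wrist": cv2.imwrite("pics/w3.png",im[:,:,::-1])
go([.3878,-.3453,.2],95.5)
```

```text
pos [ 0.3837 -0.3418  0.287 ] psi 95.21 t 6.5 total shift units [-0.0064  0.0063  0.1449] min rows 3 turn total -0.048
pos [ 0.3845 -0.3412  0.2877] psi 95.34 t 6.65 total shift units [-0.0072  0.0049  0.1461] min rows 3 turn total -0.027
```

View pics/w3.png

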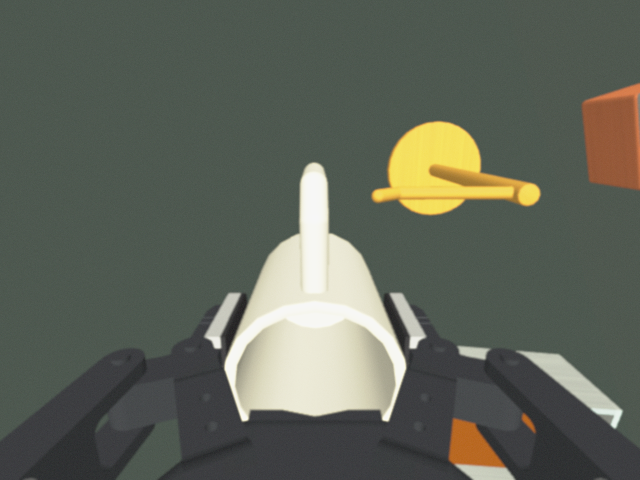

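The mug is held firmly with its handle at (314,165–290). The hook bar runs from its tip at (378,196) to the post top at (528,194) in the wrist picture, nearly parallel to the jaw line.

Run:
```python
from h import *
import pickle
c=pickle.load(open("wrist3.pkl","rb"))
post=onz(c,528,194,.19);a=onz(c,410,193.5,.18);b=onz(c,505,192.5,.18);tip=onz(c,378,196,.193);foot=onz(c,434.5,167,.012)
print("post",post,"bar",a,b,"tip",tip,"foot",foot,"angle",np.degrees(np.arctan2(*(b-a)[1::-1])),"tip-post",np.linalg.norm((tip-post)[:2]))
# handle in hand: outer bar top and where it meets body, at height relative TCP
s,p,psi=pose();und=p[2]-.0674
for (u,v,h) in((314,168,.07),(314,215,.0775),(315,305,.088)):
    q=onz(c,u,v,und+h)-p;r=np.radians(psi);print("hand rel tool x,y",q[0]*np.cos(r)+q[1]*np.sin(r),q[0]*np.sin(r)-q[1]*np.cos(r))
# handle silhouette check in side/scene: tri of mug? project expected handle centre
R=np.array([np.cos(np.radians(psi)),np.sin(np.radians(psi))])
H=np.r_[p[:2]+.0435*R,p[2]-.021];print("handle ctr",H)
```

```text
post [ 0.50922817 -0.28870886  0.19      ] bar [ 0.44074643 -0.29634076  0.18      ] [ 0.50057263 -0.29007851  0.18      ] tip [ 0.41828518 -0.29801175  0.193     ] foot [ 0.50918237 -0.28616824  0.012     ] angle 5.975626566209515 tip-post 0.09141755960637958
hand rel tool x,y 0.06402612105079691 -0.0002909553009669821
hand rel tool x,y 0.050372024007614896 -0.00026555793452686955
hand rel tool x,y 0.025035593663486257 6.803986987988231e-05
handle ctr [ 0.38044507 -0.29793867  0.26667142]
```

Emit:
move_arm --targets '[[[50,-0.0077,0,0.0245,-0.1],[50,0,0,0.035,0],[50,0,0,0.04,0],[50,0,0,0.035,0],[50,0,0,0,0]]]'

```text
time: 7.07
tool_pos: [0.3831, -0.3437, 0.2019]
tool_rot: [-0.005, 0.669, 0.743, 0.001]
contact_force: [-0.5, 1.6, -2.7]
gripper_width: 0.678
grasp_force: 65.4
```

Emit:
move_arm --targets '[[[50,0,0,0,0],[50,0,0,0,0],[50,0,0,0,0],[50,0,0,0,0],[50,0,0,0,0]]]'

```text
time: 7.48
tool_pos: [0.385, -0.3474, 0.209]
tool_rot: [0.001, 0.67, 0.742, -0.0]
contact_force: [0.3, -0.3, -3.4]
gripper_width: 0.677
grasp_force: 65.4
```

Run:
```python
from h import *
s,p,psi=pose();r=np.radians(psi);H=np.r_[p[:2]+.0435*np.array([np.cos(r),np.sin(r)]),p[2]-.021]
b=np.array([.5092,-.2885]);u=np.array([np.cos(np.radians(6)),np.sin(np.radians(6))]);d=H[:2]-b
print("psi",psi,"H",H,"along bar from post",-d@u,"lateral(+y)",d@[-u[1],u[0]])
```

```text
psi 95.85191644836492 H [ 0.38054764 -0.3041261   0.18798602] along bar from post 0.12958095605664158 lateral(+y) -0.0020926620230943553
```

Emit:
move_arm --targets '[[[50,0.003,0.02,0,0],[50,0,0.023,0,0],[50,0,0.023,0,0],[50,0,0.023,0,0],[50,0,0.023,0,0]]]'

```text
time: 7.9
tool_pos: [0.453, -0.3379, 0.2073]
tool_rot: [-0.0, 0.67, 0.742, 0.0]
contact_force: [-0.3, 0.1, -2.8]
gripper_width: 0.671
grasp_force: 65.4
```

Emit:
move_arm --targets '[[[50,0,0.023,0,0],[50,0,0,0,0],[50,0,0,0,0],[50,0,0,0,0],[50,0,0,0,0]]]'

```text
time: 8.32
tool_pos: [0.4645, -0.3369, 0.2072]
tool_rot: [-0.0, 0.67, 0.742, -0.0]
contact_force: [-1.0, 0.5, -2.2]
gripper_width: 0.679
grasp_force: 65.6
```

Run:
```python
from h import *
s,p,psi=pose();r=np.radians(psi);H=np.r_[p[:2]+.0435*np.array([np.cos(r),np.sin(r)]),p[2]-.021]
b=np.array([.5092,-.2885]);u=np.array([np.cos(np.radians(6)),np.sin(np.radians(6))]);d=H[:2]-b
print("psi",psi,"H",H,"along bar from post",-d@u,"lateral(+y)",d@[-u[1],u[0]])
D=grab_frame("side");S=grab_frame("scene");W=grab_frame("wrist")
o=np.hstack([cv2.resize(D[110:260,350:490],(280,300)),cv2.resize(S[170:320,110:250],(280,300)),cv2.resize(W[100:420,180:440],(240,300))])
cv2.imwrite("pics/ins.png",o[:,:,::-1])
```

```text
psi 95.82554048935344 H [ 0.46005968 -0.29360242  0.18622295] along bar from post 0.04940447187633896 lateral(+y) 6.209675924714107e-05
```

View pics/ins.png

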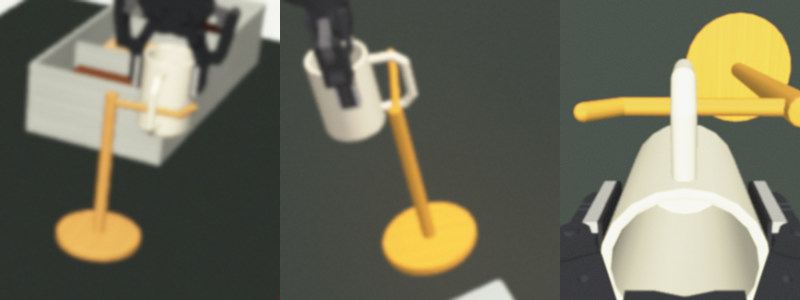

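The bar goes through the handle opening in all three views. In the wrist crop it passes under the handle at (683,105), and the mug is clear of the post. Lowering until it bears.

Emit:
move_arm --targets '[[[50,0,0,0.008,0],[50,0,0,0.008,0],[50,0,0,0.008,0],[50,0,0,0.008,0],[50,0,0,0,0]]]'

```text
time: 8.88
tool_pos: [0.4641, -0.3362, 0.1863]
tool_rot: [-0.001, 0.67, 0.742, 0.0]
contact_force: [-0.4, 0.5, -2.9]
gripper_width: 0.676
grasp_force: 65.6
```

Emit:
move_arm --targets '[[[50,0,0,0.004,0],[50,0,0,0,0],[50,0,0,0.004,0],[50,0,0,0,0],[50,0,0,0,0]]]'

```text
time: 9.3
tool_pos: [0.4648, -0.3368, 0.1834]
tool_rot: [-0.0, 0.67, 0.742, 0.0]
contact_force: [0.7, 0.1, -1.3]
gripper_width: 0.678
grasp_force: 65.6
```

Emit:
move_arm --targets '[[[50,0,0,0.003,0],[50,0,0,0,0],[50,0,0,0,0],[50,0,0,0,0],[50,0,0,0,0]]]'

```text
time: 9.72
tool_pos: [0.4649, -0.3369, 0.1817]
tool_rot: [0.0, 0.67, 0.742, 0.0]
contact_force: [-0.5, 0.2, -1.9]
gripper_width: 0.676
grasp_force: 65.6
```

Emit:
move_arm --targets '[[[50,0,0,0.003,0],[50,0,0,0,0],[50,0,0,0,0],[50,0,0,0,0],[50,0,0,0,0]]]'

```text
time: 10.13
tool_pos: [0.4648, -0.3369, 0.1798]
tool_rot: [0.0, 0.67, 0.742, -0.0]
contact_force: [0.2, -0.3, -2.8]
gripper_width: 0.677
grasp_force: 65.6
```

Emit:
move_arm --targets '[[[50,0,0,0.002,0],[50,0,0,0,0],[50,0,0,0,0],[50,0,0,0,0],[50,0,0,0,0]]]'

```text
time: 10.55
tool_pos: [0.4649, -0.3369, 0.1787]
tool_rot: [0.0, 0.67, 0.742, -0.0]
contact_force: [0.5, 0.5, -1.7]
gripper_width: 0.673
grasp_force: 65.6
```

Emit:
move_arm --targets '[[[50,0,0,0.002,0],[50,0,0,0,0],[50,0,0,0,0],[50,0,0,0,0],[50,0,0,0,0]]]'

```text
time: 10.97
tool_pos: [0.465, -0.337, 0.1782]
tool_rot: [0.0, 0.67, 0.742, 0.0]
contact_force: [-0.7, 1.8, 4.3]
gripper_width: 0.678
grasp_force: 66.1
```

It bears on the bar with the force turned upward, so I release.

Emit:
move_arm --targets '[[[100,0,0,0,0],[100,0,0,0,0],[100,0,0,0,0],[100,0,0,0,0],[100,0,0,0,0]]]'

```text
time: 11.38
tool_pos: [0.4647, -0.3368, 0.177]
tool_rot: [-0.0, 0.67, 0.742, -0.0]
contact_force: [0.3, 0.4, -1.4]
gripper_width: 1.002
grasp_force: 0.0
```

Emit:
move_arm --targets '[[[100,0,0,0,0],[100,0,0,0,0],[100,0,0,0,0],[100,0,0,0,0],[100,0,0,0,0]]]'

```text
time: 11.8
tool_pos: [0.4648, -0.3368, 0.1774]
tool_rot: [-0.0, 0.67, 0.742, 0.0]
contact_force: [0.4, -0.9, -0.6]
gripper_width: 0.998
grasp_force: 0.0
```

Run:
```python
from h import *
D=grab_frame("side");S=grab_frame("scene");W=grab_frame("wrist")
o=np.hstack([cv2.resize(D[110:260,350:490],(280,300)),cv2.resize(S[170:320,110:250],(280,300)),cv2.resize(W[100:420,180:440],(240,300))])
cv2.imwrite("pics/rel.png",o[:,:,::-1]);print(state()["contact_force"])
```

```text
[-0.62132373  0.68054363 -0.2290136 ]
```

View pics/rel.png

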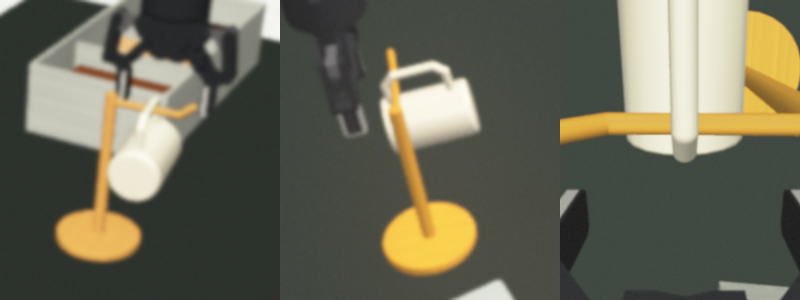

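The mug hangs on the hook below the bar, mouth and base swung round and clear of the open fingers. I lift away and go over the dish.

Emit:
move_arm --targets '[[[100,0,0,-0.03,0],[100,0,0,-0.04,0],[100,0,0,-0.05,0],[100,0,0,-0.05,0],[100,0,0,-0.03,0]]]'

```text
time: 12.37
tool_pos: [0.4655, -0.3375, 0.3014]
tool_rot: [0.002, 0.67, 0.742, -0.0]
contact_force: [0.5, -1.5, 1.3]
gripper_width: 1.002
grasp_force: 0.0
```

Emit:
move_arm --targets '[[[100,0.05,0.009,0,0],[100,0.05,0.009,0,0],[100,0.05,0.009,0,0],[100,0.05,0.009,0,0],[100,0.05,0.009,0,0]]]'

```text
time: 12.78
tool_pos: [0.4763, -0.1836, 0.2975]
tool_rot: [0.0, 0.67, 0.742, 0.0]
contact_force: [0.6, 0.6, -0.8]
gripper_width: 0.999
grasp_force: 0.0
```

Emit:
move_arm --targets '[[[100,0.05,0.009,0,0],[100,0.05,0.009,0,0],[100,0.05,0.009,0,0],[100,0.05,0.009,0,0],[100,0.05,0.009,0,0]]]'

```text
time: 13.2
tool_pos: [0.4879, -0.0314, 0.2976]
tool_rot: [0.0, 0.67, 0.742, 0.0]
contact_force: [0.6, -0.4, 0.0]
gripper_width: 1.001
grasp_force: 0.0
```

Emit:
move_arm --targets '[[[100,0.05,0.009,0,0],[100,0.05,0.009,0,0],[100,0.05,0.009,0,0],[100,0.05,0.009,0,0],[100,0.05,0.009,0,0]]]'

```text
time: 13.62
tool_pos: [0.4994, 0.1206, 0.2976]
tool_rot: [0.0, 0.67, 0.742, 0.0]
contact_force: [0.6, -1.0, 0.7]
gripper_width: 1.003
grasp_force: 0.0
```

Emit:
move_arm --targets '[[[100,0.05,0.009,0,0],[100,0.05,0.009,0,0],[100,0.05,0.009,0,0],[100,0.05,0.009,0,0],[100,0.05,0.009,0,0]]]'

```text
time: 14.03
tool_pos: [0.511, 0.2726, 0.2974]
tool_rot: [0.0, 0.67, 0.742, 0.0]
contact_force: [1.1, -0.0, 0.1]
gripper_width: 0.998
grasp_force: 0.0
```

Emit:
move_arm --targets '[[[100,0,0,0,0.96],[100,0,0,0,0.96],[100,0,0,0,0.96],[100,0,0,0,0.96],[100,0,0,0,0.96]]]'

```text
time: 14.45
tool_pos: [0.5111, 0.2712, 0.2973]
tool_rot: [0.0, 0.835, 0.55, -0.0]
contact_force: [-0.6, -0.1, 0.8]
gripper_width: 0.998
grasp_force: 0.0
```

Emit:
move_arm --targets '[[[100,0,0,0,0.96],[100,0,0,0,0.96],[100,0,0,0,0.96],[100,0,0,0,0.96],[100,0,0,0,0.96]]]'

```text
time: 14.87
tool_pos: [0.5112, 0.271, 0.2974]
tool_rot: [0.0, 0.946, 0.325, -0.0]
contact_force: [-0.2, 0.7, -0.3]
gripper_width: 0.998
grasp_force: 0.0
```

Emit:
move_arm --targets '[[[100,0,0,0,0.96],[100,0,0,0,0.96],[100,0,0,0,0.96],[100,0,0,0,0.96],[100,0,0,0,0.96]]]'

```text
time: 15.28
tool_pos: [0.5112, 0.271, 0.2974]
tool_rot: [0.0, 0.997, 0.08, -0.0]
contact_force: [-0.1, -0.8, 0.8]
gripper_width: 1.001
grasp_force: 0.0
```

Emit:
move_arm --targets '[[[100,0,0,0,0.96],[100,0,0,0,0.96],[100,0,0,0,0.96],[100,0,0,0,0],[100,0,0,0,0]]]'

```text
time: 15.7
tool_pos: [0.5112, 0.271, 0.2974]
tool_rot: [-0.0, 0.998, -0.067, -0.0]
contact_force: [-0.2, -0.4, 0.3]
gripper_width: 0.998
grasp_force: 0.0
```

Run:
```python
from h import *
import pickle
go([.507,.273,.124],-8)
c=get_calibration("wrist");W=grab_frame("wrist");pickle.dump(dict(c),open("w4.pkl","wb"))
S=grab_frame("scene");np.save("w4.npy",W)
W=W.copy();W[:150,:200]=cv2.resize(S[190:310,120:280],(200,150))
cv2.imwrite("pics/w4.png",W[:,:,::-1])
```

```text
pos [0.5112 0.271  0.2974] psi -7.69 t 15.7 total shift units [-0.0073 -0.0023  0.289 ] min rows 5 turn total 0.052
```

View pics/w4.png

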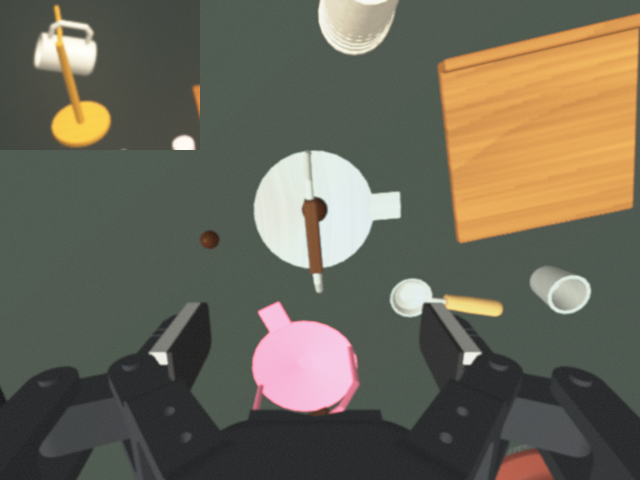

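The mug stays hung (inset). The dish grip runs from (311,199) to (317,272), the tab's outer end is at (400,205), and the dish centre is near (313,209).

Run:
```python
from h import *
import pickle
c=pickle.load(open("w4.pkl","rb"));W=np.load("w4.npy")
h,s,v=cv2.split(cv2.cvtColor(W,cv2.COLOR_RGB2HSV))
m=((s>100)&(v<130)&((h<15)|(h>170))).astype(np.uint8);m[:,:295]=0;m[:,335:]=0;m[:190]=0;m[285:]=0
m=cv2.morphologyEx(m,cv2.MORPH_OPEN,np.ones((3,3)))
pts=np.argwhere(m)[:,::-1];low=pts[pts[:,1]>225]
vx,vy,x0,y0=cv2.fitLine(low.astype(np.float32),cv2.DIST_L2,0,.01,.01).ravel();print("grip px",pts.min(0),pts.max(0),vx/vy,x0,y0)
at=lambda y:(x0+vx/vy*(y-y0),y)
a,b=onz(c,*at(198.5),.128),onz(c,*at(pts[:,1].max()+.5),.128);print("ends",a,b,np.linalg.norm(a-b),"grip ctr",(a+b)/2,"ang",np.degrees(np.arctan2(*(a-b)[1::-1])))
l,r=onz(c,254,209,.017),onz(c,373,209,.017);u,d=onz(c,313,151,.017),onz(c,313,268,.017);C=(l+r)/2;C[0]=(u+d)[0]/2
print("dish rim ctr",C,np.linalg.norm(l-r),np.linalg.norm(u-d));t=onz(c,400,206,.0165);print("tab",t,np.linalg.norm((t-C)[:2]),"ang",np.degrees(np.arctan2(*(t-C)[1::-1])))
g=(a+b)/2;go([g[0],g[1],.124],-8)
```

```text
grip px [305 199] [325 271] 0.07127212 316.1685 251.61539
ends [0.53546598 0.27110367 0.128     ] [0.47202753 0.27521997 0.128     ] 0.06357185708721008 grip ctr [0.50374675 0.27316182 0.128     ] ang -3.7125201240294827
dish rim ctr [0.50150876 0.27470643 0.017     ] 0.13523400467077082 0.13532157883774323
tab [0.49544152 0.17694882 0.0165    ] 0.09794570844756317 ang -93.55145663746026
pos [0.5112 0.271  0.2974] psi -7.73 t 15.8 total shift units [-0.0128 -0.0019  0.289 ] min rows 5 turn total 0.046
```

Emit:
move_arm --targets '[[[100,0,0,0.02,-0.68],[100,-0.014,-0.003,0.04,0],[100,0,0,0.045,0],[100,0,0,0.045,0],[100,0,0,0.04,0]]]'

```text
time: 16.22
tool_pos: [0.5025, 0.2733, 0.1819]
tool_rot: [0.0, 0.999, -0.032, -0.0]
contact_force: [0.8, 0.8, -0.7]
gripper_width: 1.003
grasp_force: 0.0
```

Emit:
move_arm --targets '[[[100,0,0,0.04,0],[100,0,0,0.03,0],[100,0,0,0.02,0],[100,0,0,0.009,0],[100,0,0,0,0]]]'

```text
time: 16.63
tool_pos: [0.5023, 0.2731, 0.1228]
tool_rot: [0.0, 0.999, -0.032, -0.001]
contact_force: [0.0, -1.2, 0.5]
gripper_width: 0.999
grasp_force: 0.0
```

Emit:
move_arm --targets '[[[100,0,0,0,0],[100,0,0,0,0],[100,0,0,0,0],[100,0,0,0,0],[100,0,0,0,0]]]'

```text
time: 17.05
tool_pos: [0.5034, 0.2735, 0.1249]
tool_rot: [-0.0, 0.999, -0.033, 0.001]
contact_force: [-0.0, 0.4, 0.2]
gripper_width: 1.001
grasp_force: 0.0
```

Run:
```python
from h import *
go([.503,.2735,.124],-3.6)
```

```text
pos [0.5034 0.2735 0.1249] psi -3.75 t 17.05 total shift units [-0.0007  0.0001  0.0015] min rows 1 turn total -0.026
```

Emit:
move_arm --targets '[[[60,0,0,0,0],[40,0,0,0,0],[30,0,0,0,0],[24,0,0,0,0],[20,0,0,0,0]]]'

```text
time: 17.47
tool_pos: [0.5029, 0.2734, 0.124]
tool_rot: [0.0, 0.999, -0.033, -0.0]
contact_force: [-1.4, -0.1, -0.2]
gripper_width: 0.298
grasp_force: 0.0
```

Emit:
move_arm --targets '[[[16,0,0,0,0],[12,0,0,0,0],[8,0,0,0,0],[0,0,0,0,0],[0,0,0,0,0]]]'

```text
time: 17.88
tool_pos: [0.503, 0.2734, 0.124]
tool_rot: [-0.0, 0.999, -0.033, 0.0]
contact_force: [0.1, 0.2, -0.5]
gripper_width: 0.133
grasp_force: 58.9
```

Emit:
move_arm --targets '[[[0,0,0,0,0],[0,0,0,0,0],[0,0,0,0,0],[0,0,0,0,0],[0,0,0,0,0]]]'

```text
time: 18.3
tool_pos: [0.503, 0.2734, 0.124]
tool_rot: [-0.0, 0.999, -0.033, 0.0]
contact_force: [0.4, 1.2, -0.7]
gripper_width: 0.129
grasp_force: 58.9
```

Emit:
move_arm --targets '[[[0,0,0,-0.004,0],[0,0,0,-0.01,0],[0,0,0,-0.015,0],[0,0,0,-0.015,0],[0,0,0,-0.015,0]]]'

```text
time: 18.72
tool_pos: [0.503, 0.2734, 0.1605]
tool_rot: [-0.0, 0.999, -0.033, 0.0]
contact_force: [0.5, 0.6, -3.5]
gripper_width: 0.131
grasp_force: 58.4
```

Emit:
move_arm --targets '[[[0,0,0,-0.015,0],[0,0,0,-0.015,0],[0,0,0,-0.015,0],[0,0,0,-0.015,0],[0,0,0,-0.015,0]]]'

```text
time: 19.13
tool_pos: [0.503, 0.2734, 0.2055]
tool_rot: [-0.0, 0.999, -0.033, 0.0]
contact_force: [0.4, -0.3, -3.7]
gripper_width: 0.131
grasp_force: 58.4
```

Emit:
move_arm --targets '[[[0,0,0,-0.015,0],[0,0,0,-0.015,0],[0,0,0,-0.013,0],[0,0,0,-0.006,0],[0,0,0,-0.003,0]]]'

```text
time: 19.55
tool_pos: [0.5033, 0.2735, 0.2367]
tool_rot: [-0.0, 0.999, -0.033, 0.001]
contact_force: [0.3, -0.2, -2.9]
gripper_width: 0.127
grasp_force: 58.5
```

Run:
```python
from h import *
go([.5486,.0198,.236],95.1)
W=grab_frame("wrist");S=grab_frame("scene");D=grab_frame("side")
o=np.hstack([W[100:480,100:540][:, :],cv2.resize(D[230:420,190:330],(280,380))]);cv2.imwrite("pics/lift.png",o[:,:,::-1])
```

```text
pos [0.5033 0.2735 0.2367] psi -3.76 t 19.55 total shift units [0.1031 0.417  0.0012] min rows 7 turn total -16.477
```

View pics/lift.png

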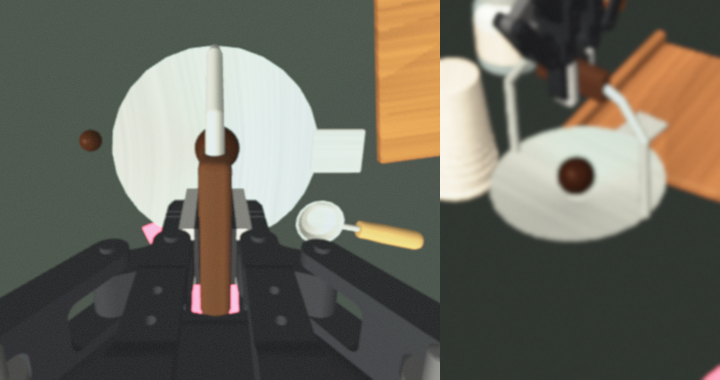

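The dish is lifted level with the truffle centred. Now I turn it gently by the quarter turn.

Emit:
move_arm --targets '[[[0,0,0,0,-0.1],[0,0,0,0,-0.2],[0,0,0,0,-0.3],[0,0,0,0,-0.4],[0,0,0,0,-0.5]]]'

```text
time: 20.12
tool_pos: [0.5027, 0.2733, 0.2351]
tool_rot: [0.0, 0.999, 0.047, -0.0]
contact_force: [-0.5, 0.2, -3.1]
gripper_width: 0.129
grasp_force: 58.4
```

Emit:
move_arm --targets '[[[0,0,0,0,-0.5],[0,0,0,0,-0.5],[0,0,0,0,-0.5],[0,0,0,0,-0.5],[0,0,0,0,-0.5]]]'

```text
time: 20.53
tool_pos: [0.5027, 0.2733, 0.235]
tool_rot: [0.0, 0.984, 0.177, -0.0]
contact_force: [-0.6, 0.2, -3.4]
gripper_width: 0.131
grasp_force: 58.4
```

Emit:
move_arm --targets '[[[0,0,0,0,-0.5],[0,0,0,0,-0.5],[0,0,0,0,-0.5],[0,0,0,0,-0.5],[0,0,0,0,-0.5]]]'

```text
time: 20.95
tool_pos: [0.5027, 0.2733, 0.235]
tool_rot: [0.0, 0.953, 0.304, -0.0]
contact_force: [0.1, -0.9, -2.1]
gripper_width: 0.131
grasp_force: 58.4
```

Emit:
move_arm --targets '[[[0,0,0,0,-0.5],[0,0,0,0,-0.5],[0,0,0,0,-0.5],[0,0,0,0,-0.5],[0,0,0,0,-0.5]]]'

```text
time: 21.37
tool_pos: [0.5027, 0.2733, 0.2351]
tool_rot: [-0.0, 0.905, 0.426, -0.0]
contact_force: [-0.5, -0.9, -2.6]
gripper_width: 0.125
grasp_force: 58.4
```

Emit:
move_arm --targets '[[[0,0,0,0,-0.5],[0,0,0,0,-0.5],[0,0,0,0,-0.5],[0,0,0,0,-0.5],[0,0,0,0,-0.5]]]'

```text
time: 21.78
tool_pos: [0.5027, 0.2733, 0.235]
tool_rot: [-0.0, 0.841, 0.541, -0.0]
contact_force: [-0.3, -0.2, -2.8]
gripper_width: 0.132
grasp_force: 58.4
```

Emit:
move_arm --targets '[[[0,0,0,0,-0.5],[0,0,0,0,-0.5],[0,0,0,0,-0.5],[0,0,0,0,-0.5],[0,0,0,0,-0.5]]]'

```text
time: 22.2
tool_pos: [0.5027, 0.2733, 0.235]
tool_rot: [-0.0, 0.764, 0.646, -0.0]
contact_force: [-0.4, 0.7, -3.3]
gripper_width: 0.126
grasp_force: 58.4
```

Emit:
move_arm --targets '[[[0,0,0,0,-0.5],[0,0,0,0,-0.5],[0,0,0,0,-0.4],[0,0,0,0,-0.3],[0,0,0,0,-0.2]]]'

```text
time: 22.62
tool_pos: [0.5027, 0.2733, 0.2351]
tool_rot: [-0.0, 0.696, 0.718, -0.0]
contact_force: [0.0, -0.3, -2.6]
gripper_width: 0.133
grasp_force: 58.4
```

Emit:
move_arm --targets '[[[0,0,0,0,-0.2],[0,0,0,0,-0.2],[0,0,0,0,-0.1],[0,0,0,0,-0.08],[0,0,0,0,0]]]'

```text
time: 23.03
tool_pos: [0.5029, 0.2734, 0.2356]
tool_rot: [0.0, 0.675, 0.738, 0.0]
contact_force: [-0.2, -0.8, -3.1]
gripper_width: 0.131
grasp_force: 58.4
```

Run:
```python
from h import *
go([.5486,.0198,.236],95.1)
```

```text
pos [0.5029 0.2734 0.2356] psi 95.15 t 23.03 total shift units [-0.4278  0.0379 -0.0006] min rows 7 turn total 0.008
```

Emit:
move_arm --targets '[[[0,-0.002,0.0002,0,0],[0,-0.004,0.0004,0,0],[0,-0.007,0.0006,0,0],[0,-0.01,0.0009,0,0],[0,-0.013,0.0012,0,0]]]'

```text
time: 23.45
tool_pos: [0.5069, 0.2516, 0.2356]
tool_rot: [0.0, 0.675, 0.738, -0.0]
contact_force: [0.2, -0.0, -3.1]
gripper_width: 0.133
grasp_force: 58.4
```

Emit:
move_arm --targets '[[[0,-0.0142,0.0013,0,0],[0,-0.0142,0.0013,0,0],[0,-0.0142,0.0013,0,0],[0,-0.0142,0.0013,0,0],[0,-0.0142,0.0013,0,0]]]'

```text
time: 23.87
tool_pos: [0.5147, 0.2089, 0.2356]
tool_rot: [0.0, 0.675, 0.738, 0.0]
contact_force: [-0.1, 0.4, -3.0]
gripper_width: 0.132
grasp_force: 58.4
```

Emit:
move_arm --targets '[[[0,-0.0142,0.0013,0,0],[0,-0.0142,0.0013,0,0],[0,-0.0142,0.0013,0,0],[0,-0.0142,0.0013,0,0],[0,-0.0142,0.0013,0,0]]]'

```text
time: 24.28
tool_pos: [0.5223, 0.167, 0.2356]
tool_rot: [-0.0, 0.675, 0.738, 0.0]
contact_force: [-0.1, 0.4, -2.0]
gripper_width: 0.133
grasp_force: 58.4
```

Emit:
move_arm --targets '[[[0,-0.0142,0.0013,0,0],[0,-0.0142,0.0013,0,0],[0,-0.0142,0.0013,0,0],[0,-0.0142,0.0013,0,0],[0,-0.0142,0.0013,0,0]]]'

```text
time: 24.7
tool_pos: [0.53, 0.125, 0.2356]
tool_rot: [0.0, 0.675, 0.738, 0.0]
contact_force: [0.7, -0.6, -2.2]
gripper_width: 0.134
grasp_force: 58.4
```

Emit:
move_arm --targets '[[[0,-0.0142,0.0013,0,0],[0,-0.0142,0.0013,0,0],[0,-0.0142,0.0013,0,0],[0,-0.0142,0.0013,0,0],[0,-0.0142,0.0013,0,0]]]'

```text
time: 25.12
tool_pos: [0.5377, 0.0829, 0.2356]
tool_rot: [-0.0, 0.675, 0.738, 0.0]
contact_force: [0.4, 0.7, -2.5]
gripper_width: 0.132
grasp_force: 58.4
```

Emit:
move_arm --targets '[[[0,-0.0142,0.0013,0,0],[0,-0.0142,0.0013,0,0],[0,-0.0142,0.0013,0,0],[0,-0.0142,0.0013,0,0],[0,-0.0142,0.0013,0,0]]]'

```text
time: 25.53
tool_pos: [0.5454, 0.0408, 0.2356]
tool_rot: [-0.0, 0.675, 0.738, -0.0]
contact_force: [-0.6, -0.1, -3.2]
gripper_width: 0.129
grasp_force: 58.4
```

Emit:
move_arm --targets '[[[0,-0.013,0.0012,0,0],[0,-0.01,0.0009,0,0],[0,-0.007,0.0006,0,0],[0,-0.004,0.0004,0,0],[0,-0.002,0.0002,0,0]]]'

```text
time: 25.95
tool_pos: [0.5492, 0.02, 0.2356]
tool_rot: [-0.0, 0.675, 0.738, 0.0]
contact_force: [-0.6, 0.0, -2.4]
gripper_width: 0.131
grasp_force: 58.4
```

Emit:
move_arm --targets '[[[0,0,0,0,0],[0,0,0,0,0],[0,0,0,0,0],[0,0,0,0,0],[0,0,0,0,0]]]'

```text
time: 26.37
tool_pos: [0.5491, 0.0205, 0.2356]
tool_rot: [-0.0, 0.675, 0.738, 0.0]
contact_force: [0.5, 0.5, -3.2]
gripper_width: 0.129
grasp_force: 58.4
```

Run:
```python
from h import *
s,p,psi=pose();go([.5486,.0198,.236],95.1)
zu=p[2]-.124
for n in("scene","side"):
    im=grab_frame(n);np.save(n+"9.npy",im);c=get_calibration(n)
    h,sa,v=cv2.split(cv2.cvtColor(im,cv2.COLOR_RGB2HSV))
    def comps(m,lo): 
        k,l,st,ce=cv2.connectedComponentsWithStats(m.astype(np.uint8));return [(st[i].tolist(),ce[i].round(1).tolist()) for i in range(1,k) if st[i,4]>lo and st[i,1]>130 and st[i,4]<9000]
    e=proj(c,[p[0],p[1],zu+.0195]);print(n,"expected truffle px",e)
    print(" dark",[x for x in comps((h<15)&(sa>80)&(v<95)&(v>30),20) if np.linalg.norm(x[1]-e)<60])
    print(" pale",comps((sa<60)&(v>120),150)); print(" yellow",comps((h>14)&(h<28)&(sa>130)&(v>120),60))
    old=np.load(n+"0.npy");np.save
c=get_calibration("wrist");W=grab_frame("wrist");h,sa,v=cv2.split(cv2.cvtColor(W,cv2.COLOR_RGB2HSV))
m=((sa<60)&(v>150)).astype(np.uint8);k,l,st,ce=cv2.connectedComponentsWithStats(m);i=1+st[1:,4].argmax();print("wrist dish",st[i],ce[i])
b=np.radians(psi-90);print("exp tab px",proj(c,[p[0]+.09*np.cos(b),p[1]+.09*np.sin(b),zu+.0165]),"centre",proj(c,[p[0],p[1],zu+.017]))
```

```text
pos [0.5491 0.0205 0.2356] psi 95.15 t 26.37 total shift units [-0.0011 -0.001  -0.0006] min rows 1 turn total 0.008
scene expected truffle px [326.65729279 238.97583655]
 dark [([335, 194, 8, 12, 49], [338.6, 201.6]), ([310, 198, 12, 12, 74], [315.5, 205.2]), ([323, 235, 12, 11, 89], [328.0, 240.4])]
 pale [([293, 197, 94, 79, 3147], [330.8, 237.4]), ([141, 206, 53, 47, 1424], [167.9, 229.5]), ([0, 275, 81, 122, 5650], [41.3, 336.5]), ([411, 275, 42, 65, 2067], [433.2, 307.9]), ([257, 298, 20, 19, 296], [266.4, 306.8]), ([175, 309, 62, 51, 1803], [204.8, 333.8]), ([331, 325, 42, 63, 2175], [351.6, 356.3]), ([255, 346, 37, 35, 733], [274.7, 366.2]), ([397, 436, 243, 44, 5425], [557.1, 464.9])]
 yellow [([161, 212, 48, 96, 1732], [182.2, 280.0])]
side expected truffle px [317.15718917 235.83291086]
 dark [([312, 183, 7, 19, 76], [315.3, 192.1]), ([310, 231, 13, 13, 127], [316.2, 237.3]), ([266, 253, 24, 24, 24], [277.5, 264.5])]
 pale [([206, 212, 36, 56, 1702], [223.3, 239.4]), ([178, 258, 42, 73, 2465], [196.6, 295.6]), ([390, 289, 26, 33, 663], [401.4, 304.1]), ([609, 296, 31, 33, 181], [626.1, 317.2]), ([562, 331, 78, 55, 527], [594.4, 343.5]), ([342, 352, 34, 24, 566], [357.6, 362.8])]
 yellow [([378, 157, 43, 84, 1237], [399.6, 217.0])]
wrist dish [  212   145   254   195 28588] [323.36756681 234.77014831]
exp tab px [450.01286065 252.51621951] centre [314.85242708 252.62230642]
```

The truffle is within 2 px of the dish's middle, the tab is towards the raised edge, the mug still hangs, and the bystanders are unmoved. I hand in.

```bash
python3 -c "
from plant import job; print(job.job_done())"
```

```text
the job is handed in; nothing more can be done
None
```

The job is handed in at about 26 s: the mug hangs on the brass hook, and the dish is held still and level about 10 cm over the middle of the board, tab towards the raised edge and truffle centred; the judge's verdict was not shown.

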